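# Load the polishing drum and hold its bayonet cap shut

### The arm

A 7-joint arm with a two-finger parallel gripper is mounted at the origin on the work surface. World frame = base frame: x ahead of the robot, y to its left, z up, the work surface at z = 0. Lengths are in mm, angles in rad, forces in N, time in s.
With the tool pointing down it reaches from about 400 to 875 mm from the base axis. Payload 4.4 kg.
Tool frame: the origin (TCP) lies midway between the tips of the shut fingers; the grasp point (between the pads) lies 19 mm behind it; z points along the fingers, y is the direction in which the jaws open and shut (so a half turn about z gives the same grasp; the last joint's range is limited). The gripper opens to 85 mm and grips with 20 to 120 N. Pads are 22 mm wide; open, the fingers measure 114 mm over their backs; the gripper's body (76 mm by 85 mm) begins 54 mm behind the grasp point. The pads swing forward as they close: fully open they stand 13 mm farther back than shut.
Start: joints at [-1.348, 0.628, 0.038, 1.517, -0.027, 0.996, -0.02], TCP at [185.097, 623.103, 231.313] pointing down, gripper open.
Joint ranges: [-3.06, 3.06], [-0.37, 2.12], [-1.25, 1.32], [0.18, 2.47], [-1.1, 4.24], [0.23, 1.98], [-2.94, 2.94]. Speed limits (rad/s): [2.57, 2.57, 3.14, 3.14, 3.14, 3.14, 3.14].

### API

Orientations are given as a unit quaternion [w, x, y, z].
In Python, from station import status, imaging, job gives the robot as it stands.
- The arm moves only by the tool play_rows, never from a script. Its argument "steps" is a list of rows, each a list of 3 entries, a list of its own where there are three numbers: the shift along the world's x, y, z in cm, then the turn about the world's z in degrees, then the opening, from 0 (shut) to 1 (fully open). A call has 1 to 12 rows; each row shifts and turns the commanded pose from where the row before left it; what a row does not reach is not made up. A row lasts 1/10 s, in which the tool goes at most 50 mm and 8.59 degrees, less where a joint would pass 70% of its speed; a pose out of reach is approached as far as the arm can. A call is refused whole if a number of a shift passes 5 or a number of a turn 8.59, either way. A call with a gripper value outside its range is refused whole. The fingers move at their own pace and stop on an object; the grip force is fixed at half the most. Time passes only in rows, so rows that do not move let the fingers close. It gives the time, the measured TCP pose, the force and the opening at its end, in the units of the state.
- status.sense(): the state, without advancing time (a new reading comes with each control period).
- imaging.read_camera(name): name is "side" or "top" or "wrist"; returns a dict with "img" (384x512x3 uint8, blue, green, red), "intrinsics" (3x3 intrinsics, pixels), "camera_from_world" (4x4, takes a point from world to camera coordinates); the wrist camera has in their place "mount" (4x4, takes a point from camera to tool coordinates, whose origin is the TCP and whose axes are the flange's). Camera axes: x right, y up, looking along -z (the intrinsics and any distortion apply to the point x, -y, -z); pixel columns grow to the right and rows downward; lengths in mm; the calibration is good to about 2 mm. A picture is of the moment at which its call begins: read the wrist's pose just before it. There is no depth.
- job.finish_job(): hands the job in, once; it reports no verdict.
The state is a dict: "time_s": time; "q": joint angles; "qd": joint speeds; "joint_efforts": joint torques, N m; "tool_pos": TCP position; "eef_rot": TCP orientation; "force": force on the tool from outside, world axes, zero at the start; "torque": the same for the moment, N m; "gripper_width": finger opening in mm.
Only numpy, scipy, OpenCV 4.12 (cv2) and the standard library are available. Lean on these libraries where they do the work, as an engineer would, in place of code of your own. Each camera call takes 0.05 s, during which the arm holds its last target.

### The job

Lower the red wooden ball gently to the bottom of the open polishing drum and let go of it there; do not drop it in. Then set the blue cap into the drum's mouth with its lugs in the two slots, push it down fully home against the spring, turn it about a quarter turn clockwise (seen from above), and finish still gripping it like that, pressed home and turned, so that I can slip the locking pin in: both springs throw it back if it is let go. Leave the mallet, chisel and try square where they lie.

Things in the scene. Friction and masses are not known exactly. Their poses are not given: they have to be found in the camera images.
- ball_center (a point): Centre of the loose red-painted wooden ball, 40 mm in diameter, about 30 g. At the start it sits on a fixed dark wooden ring stand (34 mm outside diameter, 30 mm tall), its centre 46 mm above the table.
- drum_mouth (a point): Mouth centre of the fixed grey drum (pot, 150 mm outer diameter, on a 172 mm foot), level with its rim, 96 mm above the table; z up. A steel ledge 6 mm thick round the mouth leaves 122 mm clear and is cut by two slots 24 mm wide for the cap's lugs, on this point's +x and -x sides (yellow marks outside). Half a turn makes no difference.
- drum_floor (a point): Centre of the drum's inner floor, on the axis, 60 mm below the rim. A small ring round it (32 mm outside diameter, 5 mm high) cradles the ball, whose centre then is 21 mm above this point. Just under the ledge is a brass sprung ring with two pairs of dogs at the slots, tops level with the rim, that leave 110 mm clear between opposite pairs. The lugs go between the dogs of a pair (22 mm gap).
- cap_grip (a point): Grip point on the axis of the loose cap (about 0.25 kg), in its wooden bar. The bar is 64 mm long along this point's x, 16 mm wide along y, and stands 44 mm above a blue disc (148 mm diameter, 6 mm thick). The point is 20 mm below the bar's top, 24 mm above the disc's top, 30 mm above its underside. z up. Fully home the disc lies on the rim: this point is 30 mm above drum_mouth.
- cap_lugs (a point): Centre of the cap's lowest face, 48 mm below cap_grip, same axes. Under the disc is a ring skirt (104 mm diameter, 18 mm deep), and at its lower edge two lugs 14 mm wide, 6 mm thick, reaching 67 mm from the axis on +x and -x, under the yellow marks. The cap starts standing on this face on the table, bar up. The lugs meet the sprung ring 8 mm below the rim.
- seat (a joint): How far the cap has pushed down the brass sprung ring in the drum: 0 at rest, 0.010 m when the cap is fully home. The spring pushes up with about 3 N at 0 and 8 N at 0.010. The lugs clear the ledge from below, so that the cap can turn, from about 0.004 on.
- turn (a joint): Angle of the sprung ring about the drum's axis, driven round by the cap's lugs: 0 at rest with its dogs at the slots, growing clockwise seen from above, stop at 1.65 rad. The spring turns it back with about 0.03 N m at 0 and 0.15 N m at a quarter turn. Lug play between the dogs lets it lag the cap by up to 0.07 rad.
- mallet: Bystander: mallet with a black rubber head 60 x 100 x 50 mm and a 200 mm light wooden handle, lying flat. Origin under the head's centre.
- chisel: Bystander: chisel 240 mm long, green handle, steel blade, lying flat. Origin near the middle, on the table.
- square: Bystander: try square, dark wooden stock 130 mm, steel blade 200 mm, lying flat. Origin under the stock's centre.
Not all that is in view belongs to the job. Of the things like the part that bears ball_center, leave any that is green, pink or purple; of the rest the smaller one is meant.

How it is judged (in metres and radians):
On the way, in this order (a step that is already met when the one before it is completed fails the run):
1. the ball lies at the bottom of the drum, let go and at rest (horizontal distance between ball_center and drum_mouth below 0.055 m and z of ball_center in the frame of drum_mouth between -0.06 and -0.03 m and contact force between ball and the fingers below 0.1 N and linear speed of ball below 0.05 m/s), for 0.2 s.
2. the cap's lugs are pushed down through the slots onto the sprung ring, not yet turned (horizontal distance between cap_grip and drum_mouth below 0.01 m and value of joint seat above 0.003 m and value of joint turn below 0.5 rad), for 0.05 s.
At the end, for the whole second after the job is handed in: Ball at the bottom of the drum; cap gripped (over 1 N) and home: sprung ring pressed over 7 mm of its 10, grip point under 33 mm above the rim and within 8 mm of the axis, tilt under 0.08 rad; ring turned over 1.2 rad clockwise (cap over 1.15 rad from the slots) and still (horizontal distance between ball_center and drum_mouth below 0.055 m and z of ball_center in the frame of drum_mouth between -0.06 and -0.03 m and horizontal distance between cap_grip and drum_mouth below 0.008 m and z of cap_grip in the frame of drum_mouth below 0.033 m and angle between cap_grip's own z axis and vertical below 0.08 rad and value of joint seat above 0.007 m and value of joint turn above 1.2 rad and angle between the x axis of cap_grip and the x axis of drum_mouth, either way round above 1.15 rad and contact force between the fingers and cap above 1 N and velocity of joint turn between -0.1 and 0.1 rad/s); the arm keeps its last pose, push and grip.
It fails at once if the ball was dropped or thrown into the drum (faster than 0.6 m/s inside it) (horizontal distance between ball_center and drum_mouth below 0.07 m and z of ball_center in the frame of drum_mouth below 0.02 m and linear speed of ball above 0.6 m/s).
It fails at once if the ball was pressed hard against the drum (over 20 N) (contact force between ball and drum above 20 N).
It fails at once if the mallet was moved more than 20 mm (distance of mallet from where it was at the start of the episode above 0.02 m).
It fails at once if the chisel was moved more than 20 mm (distance of chisel from where it was at the start of the episode above 0.02 m).
It fails at once if the square was moved more than 20 mm (distance of square from where it was at the start of the episode above 0.02 m).
It also fails if it takes over 72 s, if anything falls off the work surface, if the arm or the gripper's body presses on something with over 40 N, if the wrist force passes 120 N, or if a joint passes its speed limit or range.

## Working session

There is one attempt and no reset: what is moved stays moved. The work goes in short steps, Python scripts to look and compute and a tool call to move; the robot and the scene stay as the last step left them, time stands still between calls to the robot, and variables do not carry over. Pictures are saved under pics/ and viewed, and the job is handed in when it is done.

Besides the shell and the picture viewer there is one more tool, called after "Request:" by a JSON object that holds its "fn" and its "kwargs", one argument or row to a line. play_rows: Moves the arm, as the interface text tells. Its arguments: {"type":"object","properties":{"steps":{"type":"array","items":{"type":"array"}}},"required":["steps"]}

```bash
ls; mkdir -p pics; python3 - <<'E'
from station import status, imaging, job
import cv2
print(status.sense())
for n in ("side","top","wrist"):
    d=imaging.read_camera(n); cv2.imwrite(f"pics/{n}0.png",d["img"]); print(n,{k:v for k,v in d.items() if k!="img"})
E
```

```text
pics
{'time_s': 0.0, 'q': array([-1.34780736,  0.62932183,  0.03845174,  1.5183565 , -0.02703179,
        0.9962909 , -0.01999029]), 'qd': array([-0.00053068,  0.00086288,  0.00192827, -0.00079722, -0.00020317,
        0.00043843,  0.00151456]), 'joint_efforts': array([-5.57457024e-04, -5.63373113e+01,  1.22581277e+00, -1.93436712e+01,
        1.07952111e-02,  1.02680898e-02, -4.01196175e-06]), 'tool_pos': array([184.90801086, 622.50412023, 230.40867727]), 'eef_rot': array([-1.32698349e-04,  1.43900719e-01,  9.89591693e-01, -9.19793249e-04]), 'force': array([-0.31403763, -0.30258665,  0.79129234]), 'torque': array([ 0.03021686, -0.01123343, -0.01234652]), 'gripper_width': 85.38613512785295}
side {'intrinsics': array([[351.32465223,   0.        , 258.94388477],
       [  0.        , 351.32465223, 188.66099574],
       [  0.        ,   0.        ,   1.        ]]), 'camera_from_world': array([[ 6.94654033e-01, -7.19139935e-01, -1.71326993e-02,
        -4.64633858e+02],
       [ 5.53653129e-01,  5.19292477e-01,  6.51001948e-01,
        -3.51721005e+02],
       [-4.59264616e-01, -4.617067
[... 501 characters left out ...]
,
       [-1.42068017e-01, -1.55137830e-02,  9.89735319e-01,
        -1.17005555e+03],
       [ 0.00000000e+00,  0.00000000e+00,  0.00000000e+00,
         1.00000000e+00]])}
wrist {'intrinsics': array([[327.5230642 ,   0.        , 251.03197658],
       [  0.        , 327.5230642 , 192.58006937],
       [  0.        ,   0.        ,   1.        ]]), 'mount': array([[ 8.21067687e-04,  9.54439722e-01,  2.98402653e-01,
         7.65809088e+01],
       [ 9.99999251e-01, -5.12753669e-04, -1.11150018e-03,
         5.96388025e-02],
       [-9.07852868e-04,  2.98403342e-01, -9.54439428e-01,
        -1.42792948e+02],
       [ 0.00000000e+00,  0.00000000e+00,  0.00000000e+00,
         1.00000000e+00]])}
```

View pics/side0.png

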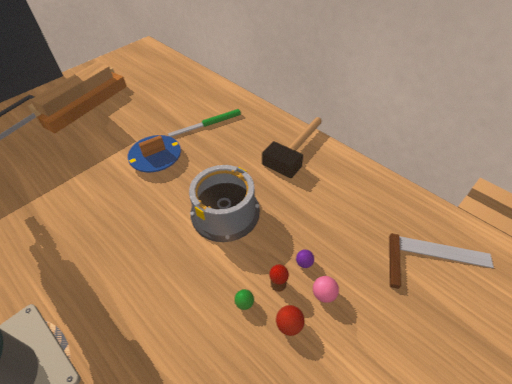

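View pics/top0.png

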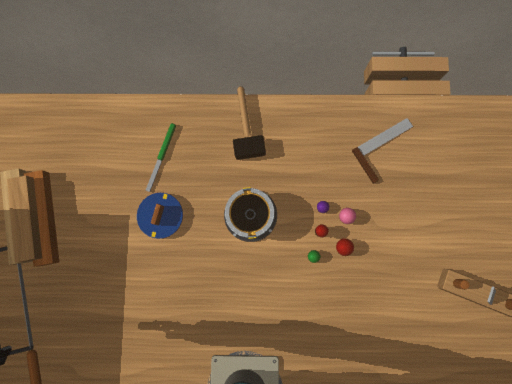

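View pics/wrist0.png

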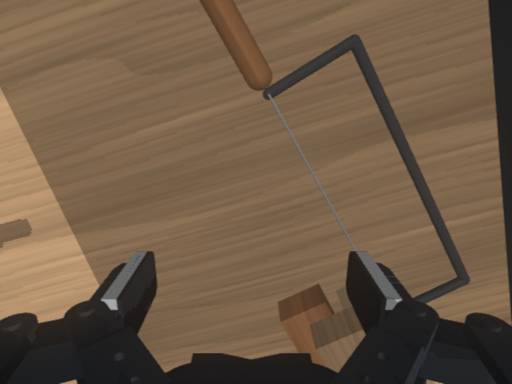

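The scene holds balls at these top-view pixels: small red (321,231), large red (345,247), green (314,256), pink (347,215) and purple (323,207). Two are red, and the smaller one at (321,231) is meant. I'll confirm it in enlarged crops.

```bash
cat > h.py <<'E'
import numpy as np, cv2
from scipy.spatial.transform import Rotation as R
from station import status, imaging
def P(name):
    s=status.sense(); d=imaging.read_camera(name); K=d["intrinsics"]
    if name=="wrist":
        T=np.eye(4);q=s["eef_rot"];T[:3,:3]=R.from_quat([q[1],q[2],q[3],q[0]]).as_matrix();T[:3,3]=s["tool_pos"]
        E=np.linalg.inv(T@d["mount"])
    else: E=d["camera_from_world"]
    M=K@np.diag([1,-1,-1])@E[:3]
    return d["img"],M
def proj(M,p):
    p=np.atleast_2d(p); h=np.c_[p,np.ones(len(p))]@M.T; return h[:,:2]/h[:,2:]
def onz(M,u,v,z):
    A=np.array([M[0,:2]-u*M[2,:2],M[1,:2]-v*M[2,:2]]);b=-np.array([M[0,2:]@[z,1]-u*(M[2,2:]@[z,1]),M[1,2:]@[z,1]-v*(M[2,2:]@[z,1])])
    return np.linalg.solve(A,b)
def tri(Ms,uvs):
    A=[]
    for M,(u,v) in zip(Ms,uvs): A+=[u*M[2]-M[0],v*M[2]-M[1]]
    A=np.array(A); x=np.linalg.lstsq(A[:,:3],-A[:,3],rcond=None)[0]; 
    return x,[proj(M,x)[0]-uv for M,uv in zip(Ms,uvs)]
def crop(img,x0,y0,x1,y1,f,name):
    cv2.imwrite("pics/"+name,cv2.resize(img[y0:y1,x0:x1],None,fx=f,fy=f,interpolation=cv2.INTER_CUBIC))
E
python3 - <<'E'
from h import *
t,Mt=P("top"); s,Ms=P("side")
np.savez("cam.npz",Mt=Mt,Ms=Ms)
crop(t,120,170,370,280,3,"tc1.png"); crop(s,110,120,360,345,3,"sc1.png")
for n,a,b in [("ball",(321,231),(279,274)),("cap",(156,214),(152,145)),("drum",(250,211),(222,186)),("big",(345,247),(290,320))]: print(n,tri([Mt,Ms],[a,b]))
E
```

```text
ball (array([ 484.60109869, -232.30662086,   44.0754546 ]), [array([ 0.46434529, -0.60785243]), array([-1.35516079,  0.28129514])])
cap (array([532.96059782, 284.7567275 ,  45.96814272]), [array([ 0.24154016, -0.49294089]), array([-0.69927586,  0.18732823])])
drum (array([537.64630103, -12.0763474 , 102.01639309]), [array([-0.01208757,  0.01897266]), array([ 0.03402908, -0.00812941])])
big (array([ 435.04288774, -307.77874361,   28.51880491]), [array([ 0.18936351, -0.24886383]), array([-0.59478434,  0.12596046])])
```

View pics/tc1.png

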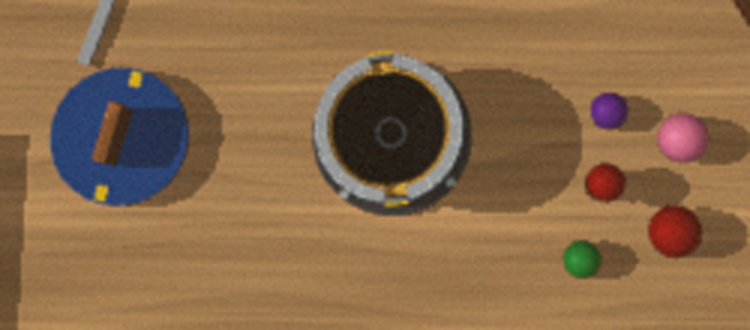

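View pics/sc1.png

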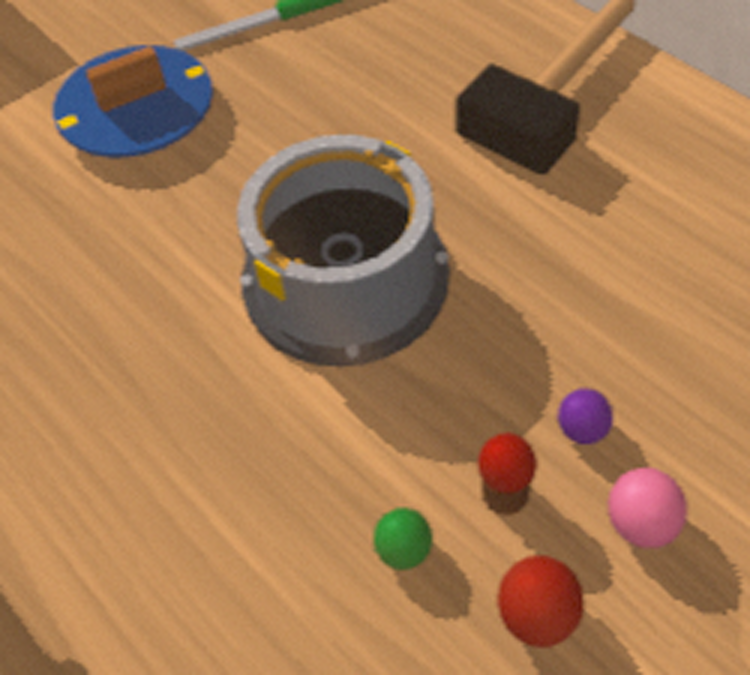

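Confirmed: the small red ball at side-crop (507,463) stands on the dark ring stand, and the others are bare. The cap is at top-crop (120,137) with yellow marks at (135,79) and (101,193). The drum is at (390,130) with marks at (381,57) and (397,203). Next I move over the cap, then the drum, for wrist views.

Request:
{"fn": "play_rows", "kwargs": {
  "steps": [
    [[3,-3.3,0],0,1],
    [[3,-3.3,0],0,1],
    [[3,-3.3,0],0,1],
    [[3,-3.3,0],0,1],
    [[3,-3.3,0],0,1],
    [[3,-3.3,0],0,1],
    [[3,-3.3,0],0,1],
    [[3,-3.3,0],0,1],
    [[3,-3.3,0],0,1],
    [[3,-3.3,0],0,1],
    [[0,0,0],0,1],
    [[0,0,0],0,1]
  ]
}}

```text
time_s: 1.45
tool_pos: [485.8, 291.9, 231.2]
eef_rot: [-0.0, 0.145, 0.989, -0.0]
force: [-0.6, 1.4, -0.4]
gripper_width: 85.7
```

```bash
python3 - <<'E'
from h import *
s=status.sense();print(s['time_s'],s['tool_pos'],s['q'],s['qd'],s['eef_rot'])
w,Mw=P("wrist"); np.save("Mw1.npy",Mw); cv2.imwrite("pics/w1.png",w)
c=np.load("cam.npz");Mt,Ms=c["Mt"],c["Ms"]
for n,a,b in [("purple",(323,207),(305,258)),("pink",(347,215.5),(326,289)),("green",(314,256),(244,299))]: print(n,tri([Mt,Ms],[a,b])[0])
E
```

```text
1.45 [485.78442372 291.93258322 231.20682545] [-0.62297816  0.50820139  0.04880728  1.75564864 -0.03087802  0.87871236
  0.71819131] [-0.04640467 -0.00152068 -0.04254917  0.00558811 -0.00866227  0.00037916
 -0.00121414] [-9.53207714e-05  1.45475772e-01  9.89361808e-01 -6.51177765e-05]
purple [ 560.98999015 -242.00250884   23.56962107]
pink [ 534.72551618 -317.9795004    23.18720861]
green [ 405.94212574 -211.50846803   20.55780284]
```

View pics/w1.png

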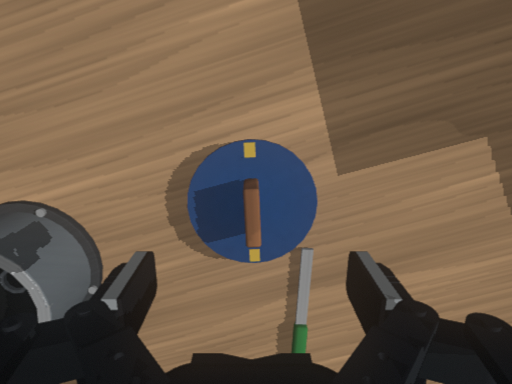

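The cap is in wrist view 1 with its disc centre near (252,200) and marks at (250,150) and (254,255). The bar is seen end-on at (252,213), and the chisel blade is close by at (306,250). On to the drum.

Request:
{"fn": "play_rows", "kwargs": {
  "steps": [
    [[0,-4.5,0],0,1],
    [[0,-4.5,0],0,1],
    [[0,-4.5,0],0,1],
    [[0,-4.5,0],0,1],
    [[0,-4.5,0],0,1],
    [[0,-4.5,0],0,1],
    [[0,-2,2],0,1],
    [[0,0,0],0,1],
    [[0,0,0],0,1],
    [[0,0,0],0,1]
  ]
}}

```text
time_s: 2.5
tool_pos: [484.7, 5.8, 250.8]
eef_rot: [-0.001, 0.142, 0.99, 0.001]
force: [1.1, -0.3, -0.0]
gripper_width: 85.5
```

```bash
python3 - <<'E'
from h import *
s=status.sense();print(s['time_s'],s['tool_pos'],s['q'])
w,Mw=P("wrist"); np.save("Mw2.npy",Mw); cv2.imwrite("pics/w2.png",w)
crop(w,130,30,400,330,2,"w2c.png")
# cap disc from wrist1 and top
from scipy.optimize import least_squares
for f,M in(("pics/w1.png",np.load("Mw1.npy")),("pics/top0.png",np.load("cam.npz")["Mt"]),("pics/side0.png",np.load("cam.npz")["Ms"])):
    im=cv2.imread(f).astype(int); m=((im[...,0]-im[...,2]>25)&(im[...,0]-im[...,1]>15)).astype(np.uint8)
    m=cv2.morphologyEx(m,cv2.MORPH_CLOSE,np.ones((5,5)))
    cs,_=cv2.findContours(m,cv2.RETR_EXTERNAL,cv2.CHAIN_APPROX_NONE);c=max(cs,key=cv2.contourArea)
    c=cv2.convexHull(c)[:,0].astype(float)
    pts=np.array([onz(M,u,v,24) for u,v in c])
    r=least_squares(lambda p:np.hypot(*(pts-p[:2]).T)-p[2],[530,285,74],loss="soft_l1"); print(f,r.x,cv2.minEnclosingCircle(c.astype(np.float32)))
E
```

```text
2.5 [484.69598097   5.76891644 250.80591444] [-0.12234496  0.36936729  0.07268493  1.94137961 -0.03709124  0.83294935
  1.25654453]
pics/w1.png [530.97701057 279.64999736  73.09552117] ((251.76873779296875, 200.5513916015625), 64.46503448486328)
pics/top0.png [530.38890467 281.41914517  72.4112455 ] ((159.0, 215.0), 23.021827697753906)
pics/side0.png [531.11838437 278.34439003  73.40301859] ((153.97926330566406, 154.38018798828125), 26.38692855834961)
```

View pics/w2c.png

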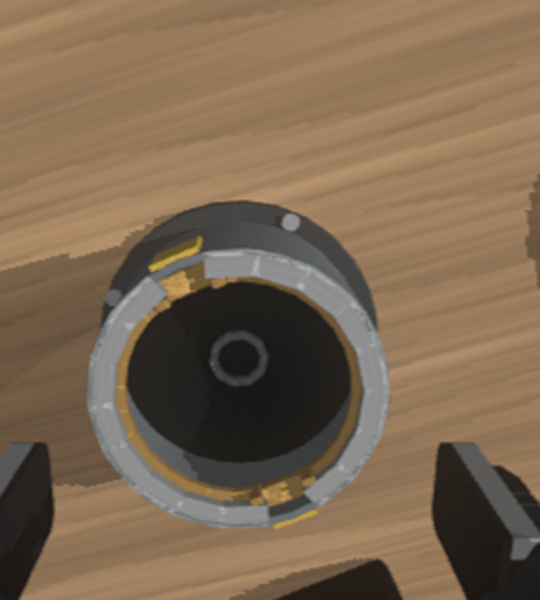

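```bash
python3 - <<'E'
from h import *
from scipy.optimize import least_squares
def pl(px,py,):return 130+px/2,30+py/2
M=np.load("Mw2.npy")
im=cv2.imread("pics/w2.png"); 
for f,M,s0 in(("pics/w2.png",M,(249,224)),("pics/top0.png",np.load("cam.npz")["Mt"],(250,211))):
    im=cv2.imread(f);hsv=cv2.cvtColor(im,cv2.COLOR_BGR2HSV)
    m=((hsv[...,1]<50)&(hsv[...,2]>115)).astype(np.uint8)
    yy,xx=np.where(m); P3=np.array([onz(M,u,v,96) for u,v in zip(xx,yy)])
    for c0 in [(538,-12)]:
        d=np.hypot(*(P3-c0).T); k=(d<90)&(d>50)
    m2=np.zeros_like(m); m2[yy[k],xx[k]]=1
    cs,_=cv2.findContours(m2,cv2.RETR_EXTERNAL,cv2.CHAIN_APPROX_NONE);c=np.vstack(cs)[:,0].astype(float)
    pts=np.array([onz(M,u,v,96) for u,v in c]); 
    k=np.hypot(*(pts-[538,-12]).T)>68; pts=pts[k]
    r=least_squares(lambda p:np.hypot(*(pts-p[:2]).T)-p[2],[538,-12,75],loss="soft_l1");print(f,r.x,len(pts))
    hull=cv2.convexHull(c.astype(np.float32))[:,0]; ph=np.array([onz(M,u,v,96) for u,v in hull]);print(least_squares(lambda p:np.hypot(*(ph-p[:2]).T)-p[2],[538,-12,75],loss="soft_l1").x)
M=np.load("Mw2.npy")
# slot edges, cropped px
a=[onz(M,*pl(*p),96) for p in((163,278),(205,262),(270,510),(308,495))]; print(np.array(a))
mA=(a[0]+a[1])/2; mB=(a[2]+a[3])/2; print(mA,mB,(mA+mB)/2,np.degrees(np.arctan2(*(mB-mA)[::-1])))
print("floor ring",onz(M,*pl(239,358),41))
im=cv2.imread("pics/w2.png");crop(im,180,130,300,300,4.5,"w2d.png")
M=np.load("cam.npz")["Mt"]; print("top floor ring", onz(M,120+390/3,170+132/3,41))
E
```

```text
pics/w2.png [535.66229304 -10.61922882  73.71324956] 417
[535.26810889 -10.67125483  74.49858643]
pics/top0.png [534.99281314  -8.77801545  72.7258192 ] 128
[534.59931862  -8.53681431  73.76982711]
[[468.0655755  -27.16360071]
 [466.31335193  -6.15852919]
 [601.53336763 -12.58218367]
 [598.47297598   8.69404262]]
[467.18946372 -16.66106495] [600.0031718   -1.94407052] [533.59631776  -9.30256774] 6.323109733475953
floor ring [535.34567302 -10.18578011]
top floor ring [534.15791711  -9.48276688]
```

```bash
python3 - <<'E'
import cv2
im=cv2.imread("pics/w2.png")
a=cv2.resize(im[145:200,190:250],None,fx=8,fy=8,interpolation=cv2.INTER_CUBIC)
b=cv2.resize(im[255:300,245:305],None,fx=8,fy=8,interpolation=cv2.INTER_CUBIC)
import numpy as np
o=np.zeros((440,970,3),np.uint8);o[:a.shape[0],:a.shape[1]]=a;o[:b.shape[0],490:490+b.shape[1]]=b
o=cv2.resize(o,None,fx=.8,fy=.8);cv2.imwrite("pics/slots.png",o)
E
```

```text
(no output)
```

View pics/slots.png

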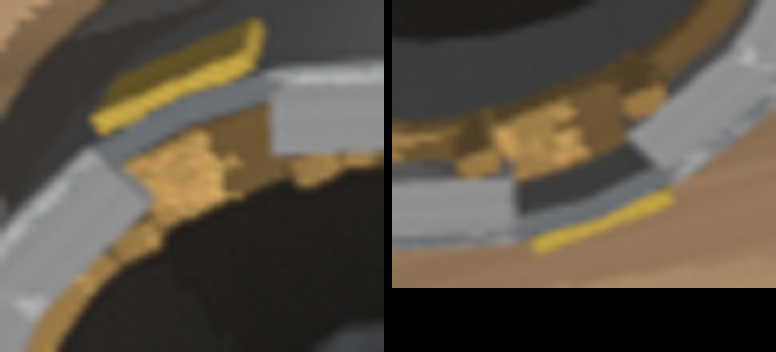

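```bash
python3 - <<'E'
from h import *
M=np.load("Mw2.npy")
A=lambda x,y:onz(M,190+x/6.4,145+y/6.4,96)
B=lambda x,y:onz(M,245+(x-392)/6.4,255+y/6.4,96)
for p,q,r,s in(((150,207),(271,152),(515,177),(632,135)),((95,148),(270,72),(518,213),(668,178))):
    P4=[A(*p),A(*q),B(*r),B(*s)]; a=(P4[0]+P4[1])/2;b=(P4[2]+P4[3])/2
    print(np.round(P4,1).tolist(),(a+b)/2,np.degrees(np.arctan2(*(b-a)[::-1])))
# yellow marks outer face tops
a=(A(92,118)+A(262,60))/2
b=(B(535,245)+B(672,195))/2
print("marks@96",a,b,np.degrees(np.arctan2(*(b-a)[::-1])))
# cap marks/bar in wrist1
im=cv2.imread("pics/w1.png");crop(im,180,130,325,270,5,"w1c.png")
E
```

```text
[[476.2, -27.9], [473.3, -8.5], [598.6, -12.6], [596.4, 7.6]] [536.12713554 -10.35064113] 7.291576172849412
[[465.5, -32.8], [462.0, -5.1], [605.2, -14.0], [605.8, 11.2]] [534.63846686 -10.17016918] 7.085780082377017
marks@96 [460.60172132 -18.76960701] [610.46132399  -0.91165806] 6.795579316766816
```

View pics/w1c.png

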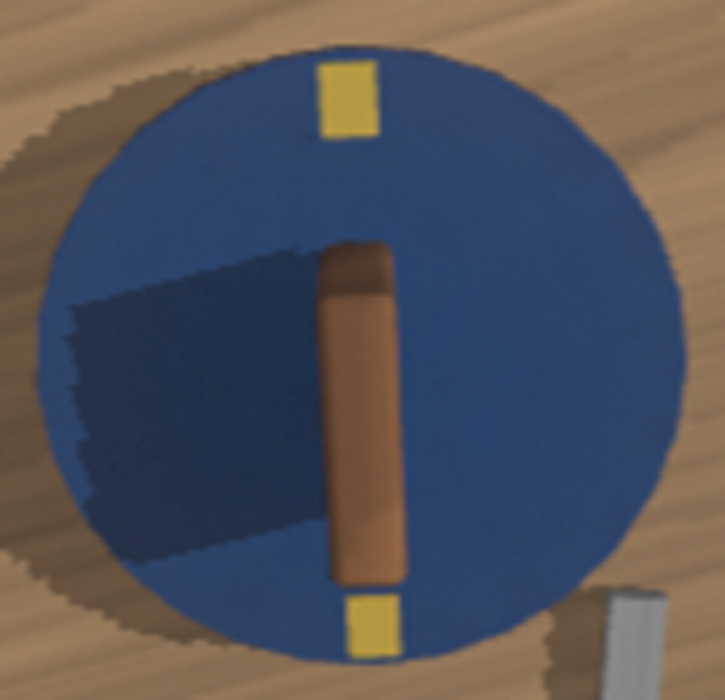

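```bash
python3 - <<'E'
from h import *
M=np.load("Mw1.npy"); g=lambda x,y,z:onz(M,180+x/5,130+y/5,z)
a,b=g(348,100,24),g(373,626,24);print(a,b,(a+b)/2,np.degrees(np.arctan2(*(a-b)[::-1])),np.linalg.norm(a-b))
t=np.array([g(x,y,68) for x,y in((320,295),(393,295),(333,582),(405,580))]);print(t,t.mean(0)); a=t[:2].mean(0);b=t[2:].mean(0);print(np.degrees(np.arctan2(*(a-b)[::-1])),np.linalg.norm(a-b))
E
```

```text
[470.90895388 295.20688214] [593.38104396 264.54779137] [532.14499892 279.87733676] 165.94567528064366 126.25130769556536
[[498.67322449 281.29894747]
 [502.76500575 294.94142376]
 [558.56747935 265.73689513]
 [562.40072166 280.09556459]] [530.60160781 280.51820774]
165.726962319685 61.66857991734003
```

Cap: centre about (531.3, 280), bar yaw about 165.9°. Drum: about (535.3, −10.3), slot yaw about 7.1°. Both views agree within about 2 mm. Next is the ball, turning the jaws so the fingers fall between the large red and pink balls.

Request:
{"fn": "play_rows", "kwargs": {
  "steps": [
    [[0,-4,-0.5],8,0.75],
    [[0,-4,-0.5],8,0.75],
    [[0,-4,-1],0,0.75],
    [[0,-4,-1],0,0.75],
    [[0,-4,-1],0,0.75],
    [[0,-3.8,-1],0,0.75],
    [[0,0,0],0,0.75],
    [[0,0,0],0,0.75],
    [[0,0,0],0,0.75]
  ]
}}

```text
time_s: 3.45
tool_pos: [485.6, -232.4, 201.0]
eef_rot: [-0.0, 0.003, 1.0, 0.001]
force: [-0.1, 0.7, 0.3]
gripper_width: 63.9
```

```bash
python3 - <<'E'
from h import *
s=status.sense();print(s['time_s'],s['tool_pos'],s['eef_rot'],s['gripper_width'])
w,Mw=P("wrist"); np.save("Mw3.npy",Mw); cv2.imwrite("pics/w3.png",w)
Mt=np.load("cam.npz")["Mt"];Ms=np.load("cam.npz")["Ms"]
def blob(f,s):
    im=cv2.imread(f).astype(int); m=((im[...,2]-im[...,1]>50)&(im[...,1]<60)).astype(np.uint8)
    n,l,st,c=cv2.connectedComponentsWithStats(m); 
    return [(st[i].tolist(),c[i].round(1).tolist()) for i in range(1,n) if st[i,4]>20]
for f in("pics/w3.png","pics/top0.png","pics/side0.png"):print(blob(f,0))
E
```

```text
3.45 [ 485.63056057 -232.43762816  200.98568071] [-2.62859082e-04  3.19040955e-03  9.99994537e-01  8.23953267e-04] 63.87330729561835
[([142, 92, 57, 57, 2552], [170.4, 119.7]), ([232, 156, 38, 41, 1154], [250.6, 175.7])]
[([318, 203, 6, 8, 31], [320.4, 206.4]), ([316, 225, 11, 12, 107], [321.0, 230.4]), ([336, 238, 17, 18, 217], [344.2, 246.8])]
[([297, 251, 14, 13, 115], [303.5, 256.7]), ([270, 265, 18, 19, 284], [278.5, 274.2]), ([277, 306, 27, 30, 644], [290.1, 320.2])]
```

View pics/w3.png

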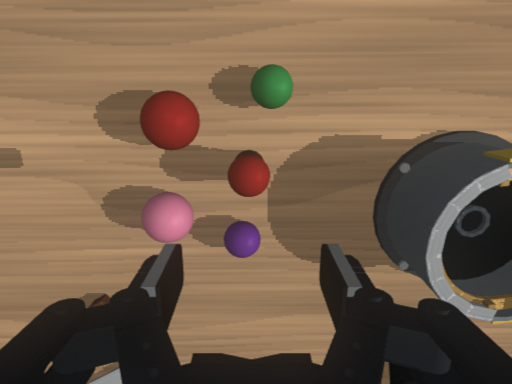

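```bash
python3 - <<'E'
from h import *
Mt=np.load("cam.npz")["Mt"];Ms=np.load("cam.npz")["Ms"];Mw=np.load("Mw3.npy")
uv=[(249,175),(321.2,230.6),(278.8,274.4)]
print(tri([Mw,Mt,Ms],uv)); print(tri([Mw,Mt],uv[:2])[0],tri([Mw,Ms],uv[::2])[0])
for M,p in zip((Mw,Mt,Ms),uv): print(onz(M,*p,46))
crop(cv2.imread("pics/w3.png"),200,130,300,210,6,"w3c.png")
E
```

```text
(array([ 485.32204035, -232.93699537,   42.6883945 ]), [array([ 0.73110175, -0.4480186 ]), array([ 0.40187335, -0.41796043]), array([-0.70678252,  0.15668118])])
[ 484.55182816 -232.3893791    44.05818795] [ 486.02770305 -233.79326257   43.18425632]
[ 484.912545  -233.6147114]
[ 483.85999043 -231.20969141]
[ 485.27008311 -234.8145635 ]
```

View pics/w3c.png

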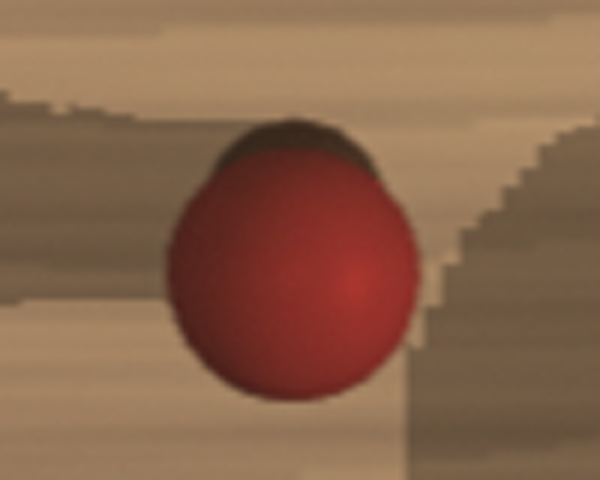

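The crop shows the ball centre at wrist pixel (248.8,175.5) with the stand behind it. That puts the ball at about (485, −233.3, 45). Descending.

Request:
{"fn": "play_rows", "kwargs": {
  "steps": [
    [[0,-0.1,-4],0,0.75],
    [[0,0,-4],0,0.75],
    [[0,0,-4],0,0.75],
    [[0,0,-2.5],0,0.75],
    [[0,0,-1.5],0,0.75],
    [[0,0,-1.0],0,0.75],
    [[0,0,0],0,0.75],
    [[0,0,0],0,0.75]
  ]
}}

```text
time_s: 4.3
tool_pos: [485.8, -235.4, 32.0]
eef_rot: [0.001, 0.004, 1.0, -0.0]
force: [0.0, -0.8, 1.4]
gripper_width: 64.1
```

```bash
python3 - <<'E'
from h import *
s=status.sense();print(s['time_s'],s['tool_pos'],s['force'],s['gripper_width'])
w,Mw=P("wrist"); cv2.imwrite("pics/w4.png",w)
E
```

```text
4.3 [ 485.82935502 -235.44937843   31.9679969 ] [ 0.04327458 -0.76139452  1.37654649] 64.12504365860556
```

View pics/w4.png

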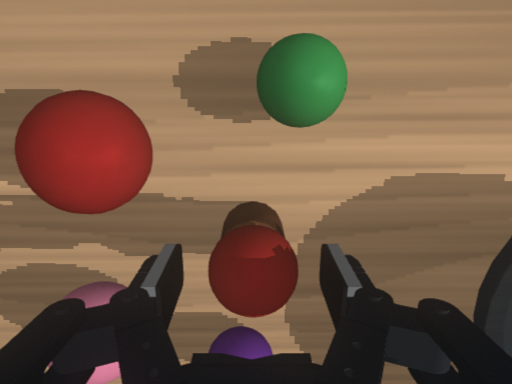

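The ball at (253,270) sits midway between the pads at (165,270) and (338,270). Closing.

Request:
{"fn": "play_rows", "kwargs": {
  "steps": [
    [[0,0,0],0,0.4],
    [[0,0,0],0,0],
    [[0,0,0],0,0],
    [[0,0,0],0,0],
    [[0,0,0],0,0],
    [[0,0,0],0,0],
    [[0,0,0.5],0,0],
    [[0,0,1],0,0],
    [[0,0,2],0,0],
    [[0,0,4],0,0],
    [[0,0,4],0,0]
  ]
}}

```text
time_s: 5.45
tool_pos: [484.5, -236.0, 147.8]
eef_rot: [-0.001, 0.005, 1.0, 0.0]
force: [1.0, 0.7, 0.3]
gripper_width: 37.1
```

```bash
python3 - <<'E'
from h import *
s=status.sense();print(s['time_s'],s['tool_pos'],s['force'],s['gripper_width'])
w,Mw=P("wrist"); cv2.imwrite("pics/w5.png",w)
w,Mw=P("side"); crop(w,150,150,400,340,3,"s5.png")
E
```

```text
5.45 [ 484.47972545 -235.97332779  147.83835942] [0.96864693 0.74449998 0.343204  ] 37.07804609884782
```

View pics/w5.png

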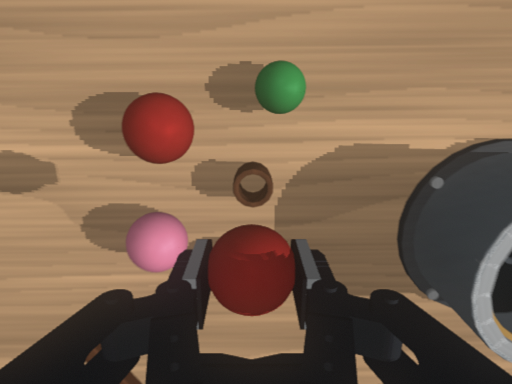

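View pics/s5.png

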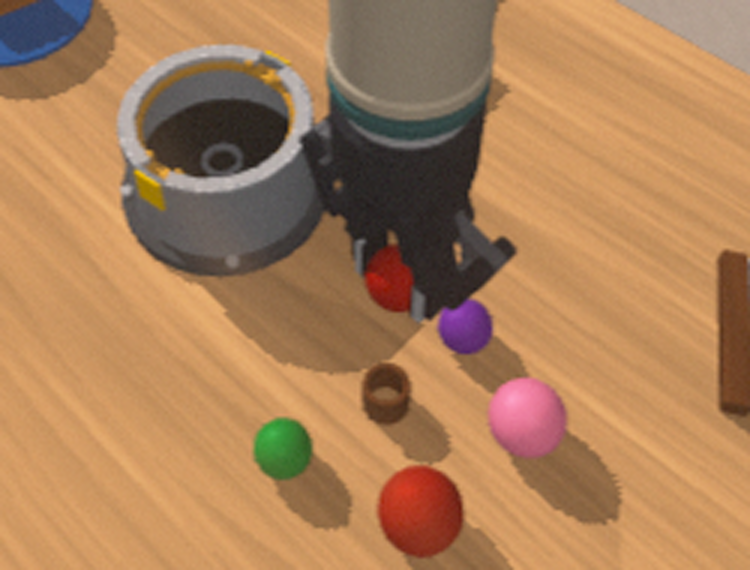

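The ball is held (width 37) and the empty stand shows at (252,184). Carrying it over the drum.

Request:
{"fn": "play_rows", "kwargs": {
  "steps": [
    [[0.6,2.8,0.3],0,0],
    [[0.6,2.8,0],0,0],
    [[0.6,2.8,0],0,0],
    [[0.6,2.8,0],0,0],
    [[0.6,2.8,0],0,0],
    [[0.6,2.8,0],0,0],
    [[0.6,2.8,0],0,0],
    [[0.7,2.8,0],0,0],
    [[0,0,0],0,0],
    [[0,0,0],0,0],
    [[0,0,0],0,0],
    [[0,0,0],0,0]
  ]
}}

```text
time_s: 6.75
tool_pos: [533.7, -13.4, 149.3]
eef_rot: [-0.0, 0.006, 1.0, -0.0]
force: [-0.7, -0.0, 0.1]
gripper_width: 37.5
```

```bash
python3 - <<'E'
from h import *
s=status.sense();print(s['time_s'],s['tool_pos'],s['force'],s['gripper_width'])
w,Mw=P("wrist"); cv2.imwrite("pics/w6.png",w)
w,Mw=P("side"); crop(w,150,120,350,270,4,"s6.png")
E
```

```text
6.75 [533.7498431  -13.44726964 149.31024821] [-0.66727231 -0.04969558  0.12090026] 37.46131063519725
```

View pics/w6.png

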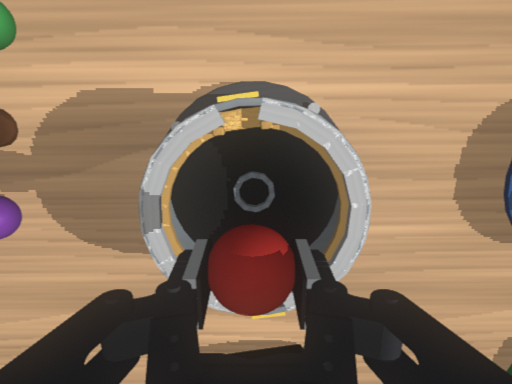

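View pics/s6.png

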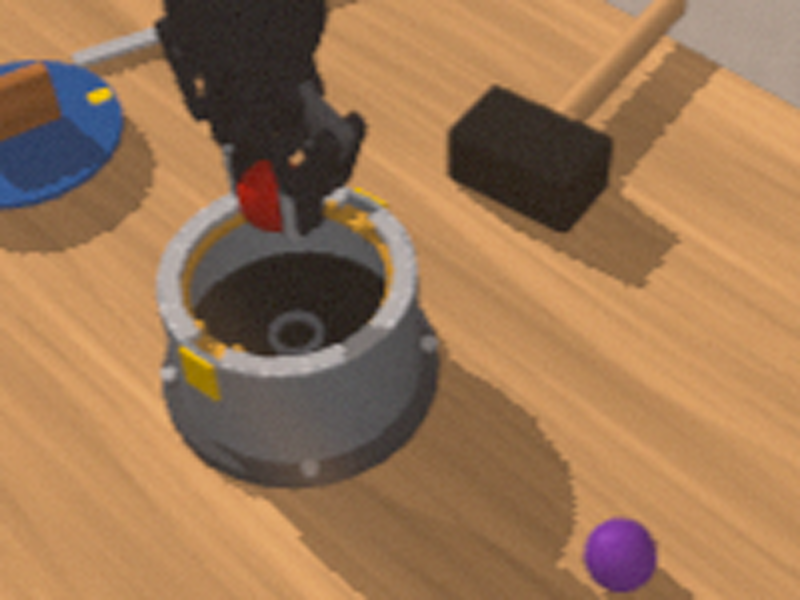

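```bash
python3 - <<'E'
from h import *
w,M=P("wrist"); np.save("Mw6.npy",M)
print(onz(M,254,192,41)); print([onz(M,u,v,96) for u,v in((139,210),(371,210))])
a=(onz(M,220,115,96)+onz(M,260,108,96))/2; print(a)
E
```

```text
[535.45356965 -10.28497324]
[array([529.59412418, -84.11257515]), array([531.18695317,  63.92388713])]
[469.17968757 -18.45136108]
```

Request:
{"fn": "play_rows", "kwargs": {
  "steps": [
    [[-0.1,0.3,0],0,0],
    [[0,0,-1.5],0,0],
    [[0,0,-1.5],0,0],
    [[0,0,-1.5],0,0],
    [[0,0,-1.5],0,0],
    [[0,0,-1.5],0,0],
    [[0,0,-1],0,0],
    [[0,0,-0.6],0,0],
    [[0,0,-0.4],0,0],
    [[0,0,-0.3],0,0],
    [[0,0,0],0,0]
  ]
}}

```text
time_s: 8.0
tool_pos: [533.1, -8.9, 51.3]
eef_rot: [0.0, 0.005, 1.0, 0.0]
force: [-0.4, 0.6, 0.1]
gripper_width: 37.4
```

```bash
python3 - <<'E'
from h import *
s=status.sense();print(s['time_s'],s['tool_pos'],s['force'],s['gripper_width'])
w,Mw=P("wrist"); cv2.imwrite("pics/w7.png",w)
w,Mw=P("side"); crop(w,150,120,350,270,4,"s7.png")
E
```

```text
8.0 [533.14368769  -8.88543848  51.31509198] [-0.41256109  0.5511118   0.11835953] 37.35838461465564
```

View pics/w7.png

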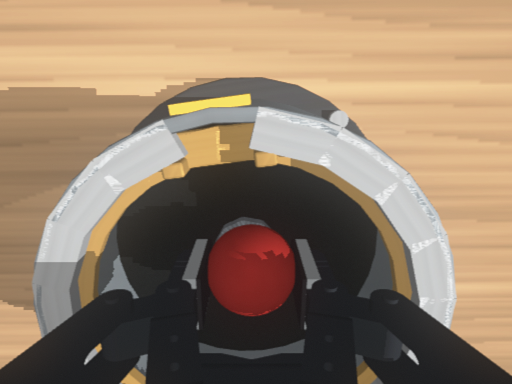

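View pics/s7.png

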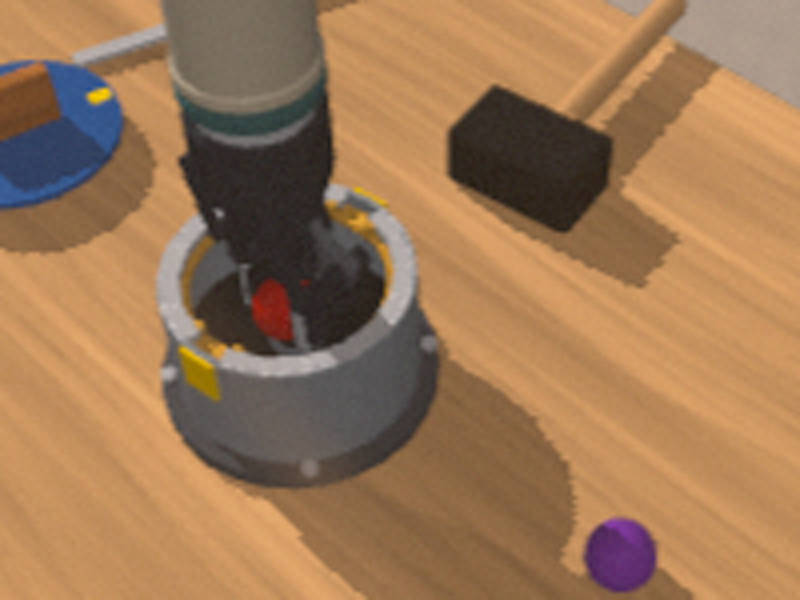

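The ball is inside the drum with the fingers clear of the ledge and no force showing. Lowering the last few millimetres slowly.

Request:
{"fn": "play_rows", "kwargs": {
  "steps": [
    [[0,-0.1,-0.2],0,0],
    [[0,0,-0.2],0,0],
    [[0,0,-0.2],0,0],
    [[0,0,0],0,0],
    [[0,0,0],0,0]
  ]
}}

```text
time_s: 8.6
tool_pos: [533.3, -10.0, 45.4]
eef_rot: [0.0, 0.005, 1.0, -0.0]
force: [0.2, -0.4, 2.0]
gripper_width: 37.0
```

Request:
{"fn": "play_rows", "kwargs": {
  "steps": [
    [[0,0,-0.1],0,0],
    [[0,0,0],0,0],
    [[0,0,0],0,0]
  ]
}}

```text
time_s: 8.9
tool_pos: [533.8, -10.1, 44.9]
eef_rot: [0.001, 0.005, 1.0, -0.0]
force: [0.2, -0.9, 6.0]
gripper_width: 37.1
```

The upward force has risen to 6 N, so the ball is seated. Releasing with a modest opening.

Request:
{"fn": "play_rows", "kwargs": {
  "steps": [
    [[0,0,0.05],0,0.5],
    [[0,0,0],0,0.6],
    [[0,0,0],0,0.65],
    [[0,0,0],0,0.65],
    [[0,0,0],0,0.65],
    [[0,0,0.5],0,0.65],
    [[0,0,1],0,0.65],
    [[0,0,2],0,0.65],
    [[0,0,3],0,0.65],
    [[0,0,4],0,0.65],
    [[0,0,4.5],0,0.65],
    [[0,0,2],0,0.65]
  ]
}}

```text
time_s: 10.1
tool_pos: [534.9, -9.9, 219.6]
eef_rot: [0.003, 0.005, 1.0, 0.0]
force: [0.5, -0.2, -0.6]
gripper_width: 55.4
```

```bash
python3 - <<'E'
from h import *
s=status.sense();print(s['time_s'],s['tool_pos'],s['force'],s['gripper_width'],s['q'])
w,M=P("wrist"); cv2.imwrite("pics/w8.png",w); np.save("Mw8.npy",M)
E
```

```text
10.1 [534.93205402  -9.92795151 219.56669328] [ 0.54390169 -0.21185651 -0.61947503] 55.41819071592499 [-0.08265456  0.47593205  0.07089258  1.85992028 -0.04539699  0.80057268
  1.57293537]
```

View pics/w8.png

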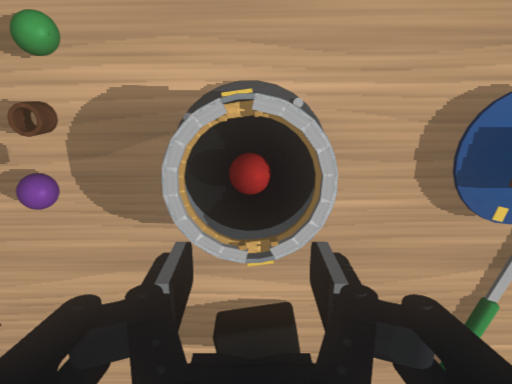

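The ball rests in the centre of the drum at (250,174). Now to the cap.

Request:
{"fn": "play_rows", "kwargs": {
  "steps": [
    [[-0.1,3.5,0],-6.5,0.7],
    [[-0.1,3.5,0],-7,0.7],
    [[-0.1,3.5,0],0,0.7],
    [[-0.1,3.5,0],0,0.7],
    [[0,3.5,0],0,0.7],
    [[0,3.5,-1.5],0,0.7],
    [[0,4,-2],0,0.7],
    [[0,4,-3],0,0.7],
    [[0,0,-2],0,0.7],
    [[0,0,0],0,0.7],
    [[0,0,0],0,0.7],
    [[0,0,0],0,0.7]
  ]
}}

```text
time_s: 11.35
tool_pos: [530.4, 279.0, 131.4]
eef_rot: [0.001, 0.123, 0.992, 0.0]
force: [0.6, -0.7, 1.0]
gripper_width: 59.8
```

```bash
python3 - <<'E'
from h import *
s=status.sense();print(s['time_s'],s['tool_pos'],s['force'],s['eef_rot']); q=s['eef_rot'];print(np.degrees(2*np.arctan2(q[2],q[1])))
w,M=P("wrist"); cv2.imwrite("pics/w9.png",w); np.save("Mw9.npy",M)
E
```

```text
11.35 [530.36104279 278.9510238  131.42100614] [ 0.58444961 -0.65701615  1.03340137] [1.08712867e-03 1.23395670e-01 9.92356899e-01 3.34743668e-04]
165.8237564412703
```

View pics/w9.png

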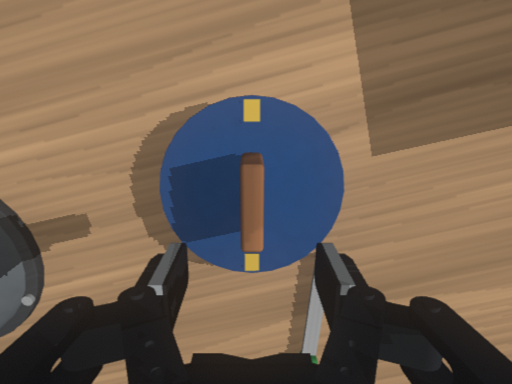

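```bash
python3 - <<'E'
from h import *
M=np.load("Mw9.npy"); crop(cv2.imread("pics/w9.png"),150,85,360,285,3.5,"w9c.png")
a,b=onz(M,251.8,110.5,24),onz(M,252,262,24);print(a,b,(a+b)/2,np.degrees(np.arctan2(*(a-b)[::-1])))
t=np.array([onz(M,u,v,68) for u,v in((241.5,164),(264,164),(243,251),(263.5,250))]);print(t.mean(0))
print(tri([np.load("Mw1.npy"),M],[(180+369/5,130+581/5),(253.2,250.5)]))
im=cv2.imread("pics/w9.png").astype(int); m=((im[...,0]-im[...,2]>25)&(im[...,0]-im[...,1]>15)).astype(np.uint8)
m=cv2.morphologyEx(m,cv2.MORPH_CLOSE,np.ones((5,5)))
cs,_=cv2.findContours(m,cv2.RETR_EXTERNAL,cv2.CHAIN_APPROX_NONE);c=cv2.convexHull(max(cs,key=cv2.contourArea))[:,0].astype(float)
from scipy.optimize import least_squares
pts=np.array([onz(M,u,v,24) for u,v in c]);print(least_squares(lambda p:np.hypot(*(pts-p[:2]).T)-p[2],[530,280,74],loss="soft_l1").x)
E
```

```text
[470.53019314 295.07743   ] [593.04376964 264.50662734] [531.78698139 279.79202867] 165.98910872587166
[530.40848061 280.70035272]
(array([557.29491924, 273.93504696,  74.30176033]), [array([ 0.1218256 , -0.16577816]), array([-0.19140314,  0.23947678])])
[531.07333867 279.56589022  73.27245336]
```

View pics/w9c.png

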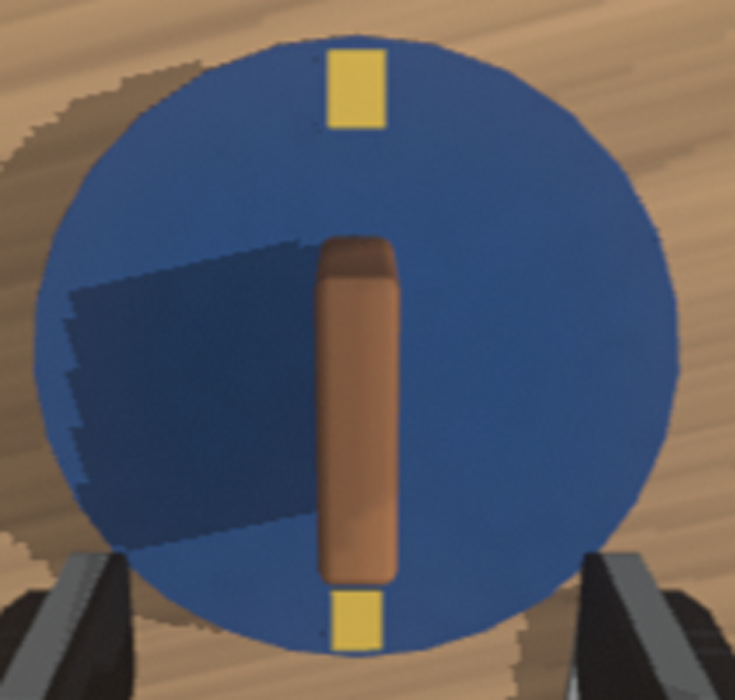

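The bar is aligned with the jaws at crop (358,430), and the cap centre is about (531.2, 280). Descending.

Request:
{"fn": "play_rows", "kwargs": {
  "steps": [
    [[0.1,0.1,-3],0,0.7],
    [[0,0,-3],0,0.7],
    [[0,0,-2],0,0.7],
    [[0,0,-1.1],0,0.7],
    [[0,0,-0.7],0,0.7],
    [[0,0,0],0,0.7],
    [[0,0,0],0,0.7],
    [[0,0,0],0,0.7]
  ]
}}

```text
time_s: 12.2
tool_pos: [530.9, 281.5, 32.9]
eef_rot: [0.001, 0.122, 0.992, 0.001]
force: [-0.4, -0.1, -0.5]
gripper_width: 59.8
```

Request:
{"fn": "play_rows", "kwargs": {
  "steps": [
    [[0,-0.1,-0.2],0,0.7],
    [[0,0,0],0,0.5],
    [[0,0,0],0,0.3],
    [[0,0,0],0,0],
    [[0,0,0],0,0],
    [[0,0,0],0,0],
    [[0,0,0],0,0],
    [[0,0,0],0,0],
    [[0,0,0],0,0]
  ]
}}

```text
time_s: 13.1
tool_pos: [530.3, 280.1, 30.0]
eef_rot: [0.0, 0.122, 0.992, 0.0]
force: [-0.5, -0.1, 3.9]
gripper_width: 15.8
```

```bash
python3 - <<'E'
from h import *
s=status.sense();print(s['time_s'],s['tool_pos'],s['force'],s['gripper_width']); q=s['eef_rot'];print(np.degrees(2*np.arctan2(q[2],q[1])))
w,M=P("wrist"); cv2.imwrite("pics/w10.png",w); np.save("Mw10.npy",M)
im=w.astype(int); m=((im[...,0]-im[...,2]>25)&(im[...,0]-im[...,1]>15)).astype(np.uint8)
E
```

```text
13.1 [530.29208464 280.14480476  29.98329806] [-0.50311108 -0.11364263  3.91557971] 15.765310854732615
165.9477162599669
```

View pics/w10.png

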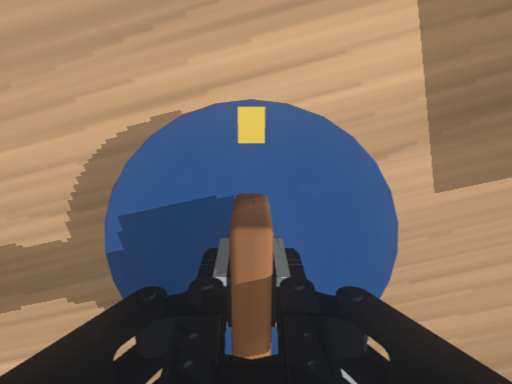

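The cap is gripped (width 15.8). Lifting it and carrying it to the drum, turning +21° to the slot yaw.

Request:
{"fn": "play_rows", "kwargs": {
  "steps": [
    [[0,0,0.5],0,0],
    [[0,0,1],0,0],
    [[0,0,2],0,0],
    [[0,0,3],0,0],
    [[0,0,3],0,0],
    [[0,0,3],0,0],
    [[0,0,1],0,0],
    [[0,-1,0],0,0],
    [[0,-2,0],4,0],
    [[0,-3,0],4,0],
    [[0,-3,0],4,0],
    [[0,-3,0],4,0]
  ]
}}

```text
time_s: 14.35
tool_pos: [528.4, 157.6, 162.8]
eef_rot: [-0.002, -0.018, 1.0, -0.001]
force: [0.1, 0.1, -2.1]
gripper_width: 15.5
```

Request:
{"fn": "play_rows", "kwargs": {
  "steps": [
    [[0,-3,0],3,0],
    [[0,-3,0],2,0],
    [[0.1,-3,0],0,0],
    [[0.1,-3,0],0,0],
    [[0.1,-2.5,0],0,0],
    [[0.1,-1.5,0],0,0],
    [[0,-1,0],0,0],
    [[0,0,0],0,0],
    [[0,0,0],0,0],
    [[0,0,0],0,0],
    [[0,0,0],0,0],
    [[0,0,0],0,0]
  ]
}}

```text
time_s: 15.55
tool_pos: [534.1, -9.0, 164.8]
eef_rot: [0.0, -0.061, 0.998, 0.0]
force: [0.1, 0.1, -3.7]
gripper_width: 15.2
```

```bash
python3 - <<'E'
from h import *
s=status.sense();print(s['time_s'],s['tool_pos'],s['force'],s['gripper_width'],s['q'][6]); q=s['eef_rot'];print(np.degrees(2*np.arctan2(q[2],q[1])),q)
w,M=P("wrist"); cv2.imwrite("pics/w11.png",w); np.save("Mw11.npy",M)
w,M=P("side"); crop(w,100,80,350,267,3,"s11.png");cv2.imwrite("pics/s11f.png",w)
w,M=P("top"); crop(w,180,140,330,280,5,"t11.png");cv2.imwrite("pics/t11f.png",w)
E
```

```text
15.55 [534.11492952  -8.98655784 164.8410781 ] [ 0.10297622  0.09305816 -3.65949721] 15.245972420543497 1.651671040574127
187.0353527405491 [ 1.32953110e-05 -6.13564714e-02  9.98115907e-01  1.42010661e-04]
```

View pics/w11.png

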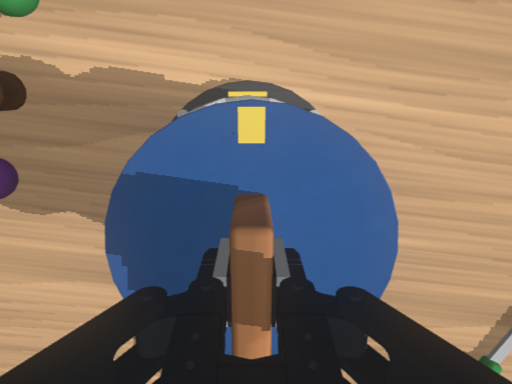

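View pics/s11.png

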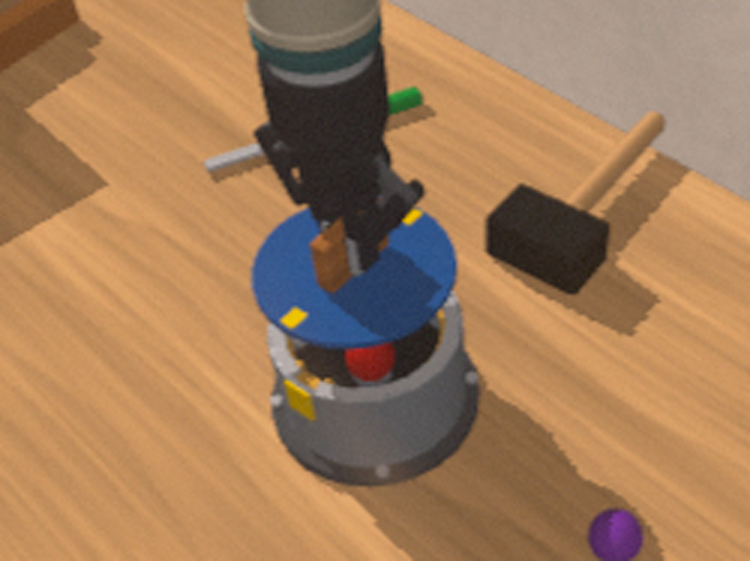

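View pics/t11.png

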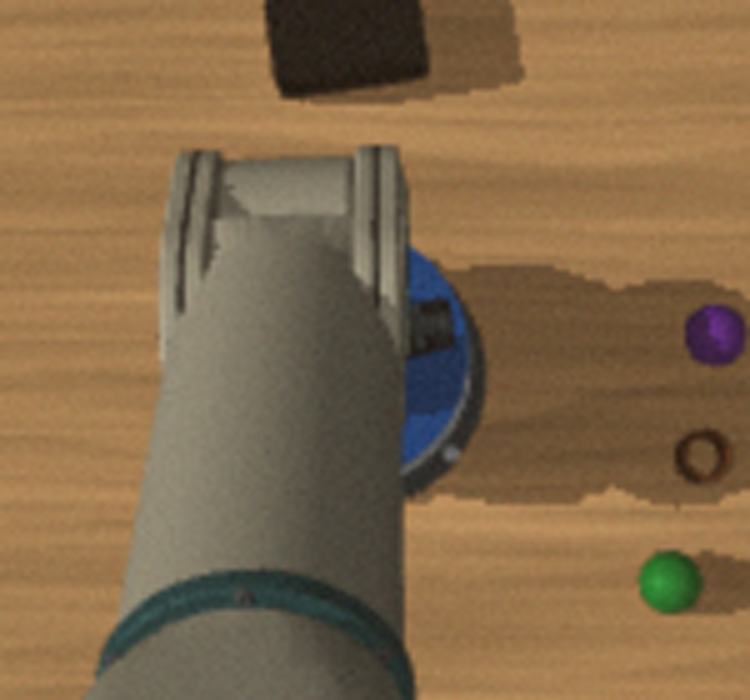

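The cap in the wrist view has not shifted in the grip since before the lift: mark at (251,125), disc edges at 105 and 398. Next I measure the cap's centre while it is held.

```bash
python3 - <<'E'
from h import *
from scipy.optimize import least_squares
for f,mf,z in(("pics/w10.png","Mw10.npy",24),("pics/w11.png","Mw11.npy",158.8)):
    M=np.load(mf);im=cv2.imread(f).astype(int); m=((im[...,0]-im[...,2]>25)&(im[...,0]-im[...,1]>15)).astype(np.uint8)
    m=cv2.morphologyEx(m,cv2.MORPH_CLOSE,np.ones((5,5)))
    cs,_=cv2.findContours(m,cv2.RETR_EXTERNAL,cv2.CHAIN_APPROX_NONE);c=cv2.convexHull(max(cs,key=cv2.contourArea))[:,0].astype(float)
    c=c[c[:,1]<290]
    pts=np.array([onz(M,u,v,z) for u,v in c])
    r=least_squares(lambda p:np.hypot(*(pts-p[:2]).T)-p[2],[530,pts[:,1].mean(),74],loss="soft_l1");print(f,r.x,r.cost)
    r=least_squares(lambda p:np.hypot(*(pts-p[:2]).T)-74,[530,pts[:,1].mean()],loss="soft_l1");print(r.x)
    print("mark",onz(M,251.5,125,z))
M=np.load("Mw11.npy");print("drum mark",onz(M,247.5,94,96))
E
```

```text
pics/w10.png [531.13419203 280.17477306  73.28514548] 0.3786363295042552
[531.9359703 279.8958646]
mark [470.53006385 295.54956289]
pics/w11.png [534.90804429  -8.4628734   73.30741107] 0.3424759009339855
[535.70909867  -8.34346828]
mark [472.9035481  -15.98973565]
drum mark [460.70255964 -19.85636847]
```

Request:
{"fn": "play_rows", "kwargs": {
  "steps": [
    [[0,-0.2,0],0,0],
    [[0,0,-1],0,0],
    [[0,0,-1],0,0],
    [[0,0,-1],0,0],
    [[0,0,-0.5],0,0],
    [[0,0,0],0,0],
    [[0,0,0],0,0],
    [[0,0,0],0,0]
  ]
}}

```text
time_s: 16.5
tool_pos: [534.4, -11.9, 130.1]
eef_rot: [0.0, -0.061, 0.998, -0.0]
force: [0.1, -0.4, -2.4]
gripper_width: 15.3
```

```bash
python3 - <<'E'
from h import *
s=status.sense();print(s['time_s'],s['tool_pos'],s['force'],s['gripper_width'],s['q'][6]); q=s['eef_rot'];print(np.degrees(2*np.arctan2(q[2],q[1])),q)
w,M=P("wrist"); crop(w,100,70,410,200,2.5,"w12.png"); np.save("Mw12.npy",M)
w,M=P("side"); crop(w,150,130,300,250,5,"s12.png")
E
```

```text
16.5 [534.44625739 -11.87253306 130.0979209 ] [ 0.13782853 -0.41859931 -2.4212847 ] 15.291031787628587 1.6537111295840932
186.95218630030283 [ 3.53707083e-04 -6.06320555e-02  9.98160122e-01 -7.81066256e-06]
```

View pics/w12.png

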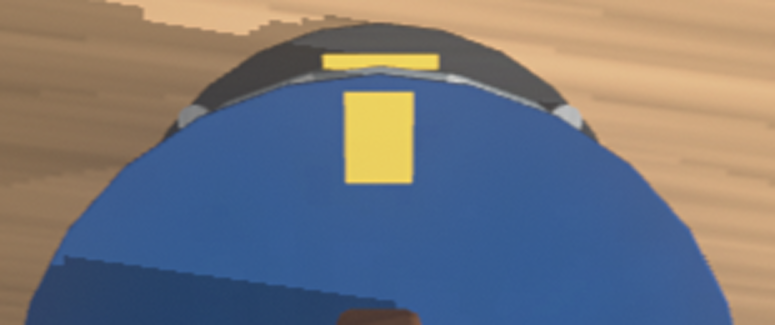

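View pics/s12.png

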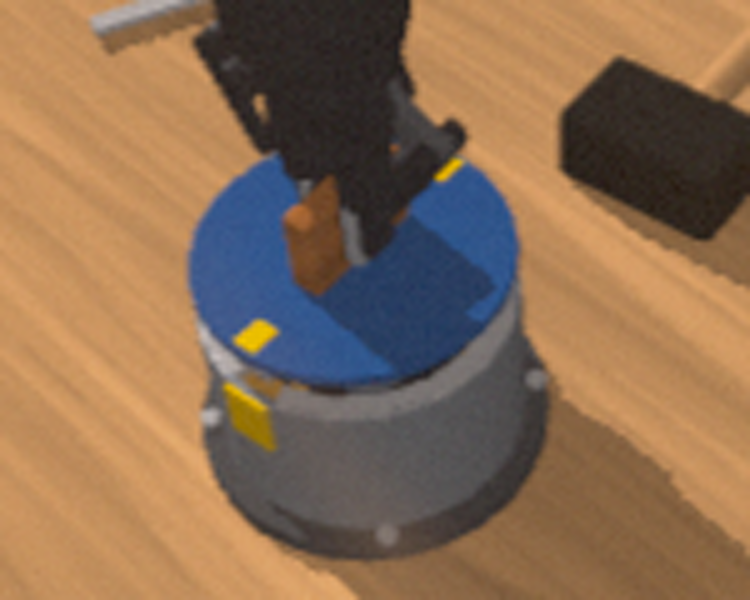

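The cap's mark (crop 378) and the drum's mark (crop 380) line up. Lowering it into the slots.

Request:
{"fn": "play_rows", "kwargs": {
  "steps": [
    [[0,0.1,0],0,0],
    [[0,0,-0.3],0,0],
    [[0,0,-0.3],0,0],
    [[0,0,-0.3],0,0],
    [[0,0,0],0,0],
    [[0,0,0],0,0]
  ]
}}

```text
time_s: 17.2
tool_pos: [534.0, -10.9, 120.6]
eef_rot: [-0.0, -0.061, 0.998, 0.0]
force: [-0.2, -0.1, -3.0]
gripper_width: 15.3
```

The lugs are 5 mm below the rim with no contact force, so they are in the slots. Pressing on.

Request:
{"fn": "play_rows", "kwargs": {
  "steps": [
    [[0,0,-0.2],0,0],
    [[0,0,-0.2],0,0],
    [[0,0,-0.2],0,0],
    [[0,0,0],0,0],
    [[0,0,0],0,0]
  ]
}}

```text
time_s: 17.7
tool_pos: [534.3, -10.9, 115.1]
eef_rot: [0.0, -0.061, 0.998, -0.0]
force: [-1.4, -0.5, 2.5]
gripper_width: 15.5
```

Request:
{"fn": "play_rows", "kwargs": {
  "steps": [
    [[0,0,-0.2],0,0],
    [[0,0,-0.2],0,0],
    [[0,0,-0.1],0,0],
    [[0,0,0],0,0],
    [[0,0,0],0,0]
  ]
}}

```text
time_s: 18.2
tool_pos: [534.3, -10.9, 109.9]
eef_rot: [0.0, -0.061, 0.998, -0.0]
force: [-0.4, -0.2, 4.0]
gripper_width: 15.6
```

Request:
{"fn": "play_rows", "kwargs": {
  "steps": [
    [[0,0,-0.1],0,0],
    [[0,0,-0.1],0,0],
    [[0,0,0],0,0],
    [[0,0,0],0,0]
  ]
}}

```text
time_s: 18.6
tool_pos: [534.4, -10.9, 108.0]
eef_rot: [0.0, -0.061, 0.998, -0.0]
force: [-0.7, -0.5, 4.9]
gripper_width: 15.5
```

Request:
{"fn": "play_rows", "kwargs": {
  "steps": [
    [[0,0,-0.1],0,0],
    [[0,0,0],0,0],
    [[0,0,0],0,0]
  ]
}}

```text
time_s: 18.9
tool_pos: [534.3, -10.9, 107.9]
eef_rot: [0.0, -0.061, 0.998, -0.0]
force: [-2.7, -0.3, 14.4]
gripper_width: 15.2
```

Fully home: the force jumps to 14 N at TCP z 108, as expected. Easing slightly, then turning clockwise.

Request:
{"fn": "play_rows", "kwargs": {
  "steps": [
    [[0,0,0.05],-3,0],
    [[0,0,0],-4,0],
    [[0,0,0],-4,0],
    [[0,0,0],-4,0],
    [[0,0,0],-4,0],
    [[0,0,0],0,0],
    [[0,0,0],0,0]
  ]
}}

```text
time_s: 19.6
tool_pos: [534.6, -10.5, 108.0]
eef_rot: [0.001, 0.105, 0.994, 0.0]
force: [-0.2, 0.5, 9.4]
gripper_width: 15.3
```

```bash
python3 - <<'E'
from h import *
s=status.sense();print(s['time_s'],s['tool_pos'],s['force'],s['torque'],s['gripper_width'],s['q']); q=s['eef_rot'];print(np.degrees(2*np.arctan2(q[2],q[1])),q)
w,M=P("wrist"); cv2.imwrite("pics/w13.png",w)
E
```

```text
19.6 [534.58717565 -10.47879205 107.95800637] [-0.20138512  0.51412427  9.4335673 ] [ 0.16171629  0.2615036  -0.10374306] 15.315084006519953 [-0.08843175  0.64394685  0.08408833  1.95401718 -0.09793202  0.54634199
  1.42301641]
167.94809915137972 [5.28600078e-04 1.04978874e-01 9.94474278e-01 2.57527145e-04]
```

View pics/w13.png

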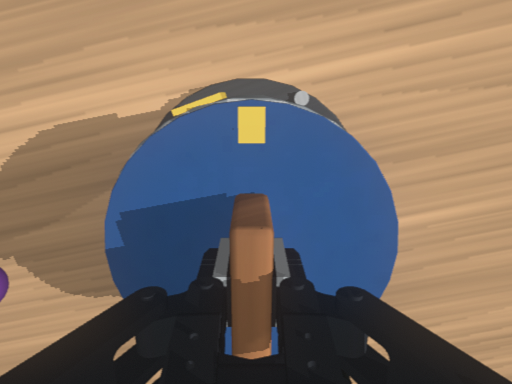

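The cap turned with the gripper without slipping: its mark is still at (251,125) while the drum's has moved to (200,104). About 19° is done, so I continue.

Request:
{"fn": "play_rows", "kwargs": {
  "steps": [
    [[0,0,0],-4,0],
    [[0,0,0],-4,0],
    [[0,0,0],-4,0],
    [[0,0,0],-4,0],
    [[0,0,0],-4,0],
    [[0,0,0],-4,0],
    [[0,0,0],-4,0],
    [[0,0,0],-4,0],
    [[0,0,0],0,0],
    [[0,0,0],0,0]
  ]
}}

```text
time_s: 20.65
tool_pos: [535.2, -10.0, 108.0]
eef_rot: [0.001, 0.375, 0.927, 0.001]
force: [0.5, 2.1, 9.3]
gripper_width: 15.4
```

Request:
{"fn": "play_rows", "kwargs": {
  "steps": [
    [[0,0,0],-4,0],
    [[0,0,0],-4,0],
    [[0,0,0],-4,0],
    [[0,0,0],-4,0],
    [[0,0,0],-4,0],
    [[0,0,0],-4,0],
    [[0,0,0],-4,0],
    [[0,0,0],-4,0],
    [[0,0,0],-3,0],
    [[0,0,0],0,0],
    [[0,0,0],0,0],
    [[0,0,0],0,0]
  ]
}}

```text
time_s: 21.85
tool_pos: [536.0, -10.1, 108.1]
eef_rot: [0.001, 0.636, 0.772, 0.001]
force: [1.1, 2.0, 8.6]
gripper_width: 15.1
```

```bash
python3 - <<'E'
from h import *
s=status.sense();print(s['time_s'],s['tool_pos'],s['force'],s['torque'],s['gripper_width'],s['q'],abs(s['qd']).max()); q=s['eef_rot'];print(np.degrees(2*np.arctan2(q[2],q[1])),q)
w,M=P("wrist"); cv2.imwrite("pics/w14.png",w);np.save("Mw14.npy",M)
w,M=P("side"); crop(w,150,130,300,250,5,"s14.png")
E
```

```text
21.85 [535.96737832 -10.09594405 108.1326853 ] [1.14047734 2.02560614 8.63764118] [ 0.4268996  -0.17611572 -0.04002846] 15.050198713137073 [-0.29932811  0.68114731  0.40982342  1.958626   -0.46838853  0.591494
  0.61468804] 0.0019904766229740765
100.99257311394211 [0.00115224 0.63612714 0.77158204 0.00144728]
```

View pics/w14.png

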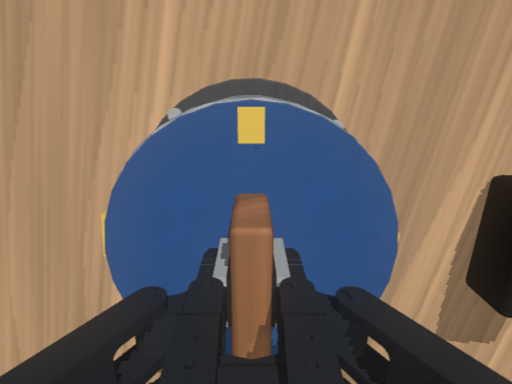

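View pics/s14.png

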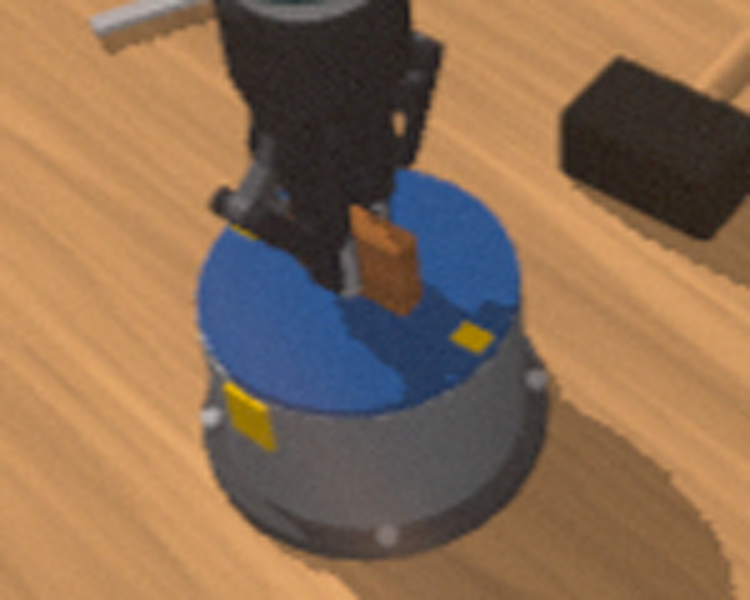

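The disc lies on the rim and the cap is turned 86° (1.50 rad). Net push is about 9 N, the bar is still gripped (width 15), and the arm is still. Handing in.

```bash
python3 - <<'E'
from station import status, job
print(job.finish_job()); s=status.sense(); print(s['time_s'],s['tool_pos'],s['force'],s['gripper_width'])
E
```

```text
the job is handed in; nothing more can be done
None
the job is handed in; nothing more can be done
```

The job is handed in at about 22 s: the red ball is in the drum, and the cap is pressed home, turned and still gripped. No verdict was reported back, and no reading was possible after hand-in.

- **Ball:** I took the small red ball off its ring stand and lowered it until about 6 N showed on the drum floor. I then let go, and the wrist picture afterwards showed it at rest in the centre of the drum.
- **Cap:** It went into the slots with no side force. It pushed down until the force jumped at TCP height 108 mm, the expected home height, and turned 86° (1.50 rad) clockwise.
- **Last readings:** TCP was at (536.0, −10.1, 108.1) mm, with the drum axis measured at about (535.3, −10.3). The net push was about 9 N, the fingers were 15 mm apart on the bar, and the joints were still. The disc lay flat on the rim in the side view, and the cap had not slipped in the fingers.
- **Bystanders:** I did not touch the mallet, chisel or try square. The mallet and the part of the chisel in view showed no change; the square was not in the last pictures.
- **Disagreements:** Camera heights for the ball (about 43–45 mm against 46) and the bar top (74 mm against 68) were off by a few millimetres, so I used the stated heights for the grasps. The `seat` and `turn` joints could not be read, so I inferred them from the tool pose and force.

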